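# Put the push-on knobs back on the desk radio and hold the pairing knob down

### The job

The two knobs of the desk radio have come off: first push the black knob fully home on the steel D-shaft at the radio's left end (the robot's left), turned so that its pointer lines up with the index mark, then push the red knob fully home on the brass D-shaft at the right end in the same way. Press the red knob down against its spring and finish while still holding it pressed fully down, as for pairing, with the black knob left in place and the mug, pencil cup, eraser, note block and clipboard left undisturbed.

Things in the scene. Friction and masses are not known exactly. Their poses are not given: they have to be found in the camera images.
- black_knob_centre (a point): Centre of the black push-on knob: on its axis, 18 mm above its underside; x along its white pointer line (on the top, centre to rim), z up. The open underside, facing down, has a D-shaped bore 20 mm deep and 16 mm across, cut off by a flat wall 2.2 mm from the axis on the +x side: the pointer points to the side of the flat.
- red_knob_centre (a point): Centre of the red push-on knob: on its axis, 18 mm above its underside; x along its white pointer line (on the top, centre to rim), z up. The open underside, facing down, has a D-shaped bore 20 mm deep and 16 mm across, cut off by a flat wall 2.2 mm from the axis on the +x side: the pointer points to the side of the flat.
- left_tip (a point): Fixed steel D-shaft on the radio, near its left end (larger y), for the black knob: 14 mm across, one flat 1.5 mm from the axis facing +x, 28 mm above the radio's top, last 4 mm tapered by 2 mm; cannot turn. This point: centre of the tip, 103 mm above the desk at the start; x towards the flat, z up.
- push_tip (a point): Brass D-shaft on the radio, near its right end, for the red knob; sprung, goes down when pressed, this point with it: 14 mm across, one flat 1.5 mm from the axis facing +x, 28 mm above the radio's top, last 4 mm tapered by 2 mm; cannot turn. This point: centre of the tip, 103 mm above the desk at the start; x towards the flat, z up.
- push_shaft (a joint): How far the brass shaft is pressed down, in m: 0 up, 0.006 fully down on its stop. Spring: starts to move at about 4 N, about 9 N fully down; it springs back when let go.
- radio: Desk radio, fixed, wooden case 270 mm long (its y), 130 mm deep (its x), top 75 mm above the desk; shafts at y = +70 and -70 mm on its middle line. A low aerial (under 10 mm) lies on the far edge of the top. Origin at the centre of the underside.
- eraser: White hard silicone eraser, 55 x 22 x 12 mm, lying on the desk between the knobs and the radio; leave alone. Origin under its centre, x along its length.
- pencil_cup: Steel pencil cup, 72 mm across, 100 mm tall, pencils up to 170 mm, beyond the knobs; leave alone. Origin under its centre.
- mug: Blue mug, 78 mm across, 90 mm tall, handle at its +y, beyond the radio; leave alone. Origin under its centre.
- note_block: Yellow note block, 75 x 75 x 30 mm, to the right of the knobs; leave alone. Origin under its centre.
- clipboard: Red plastic clipboard lying flat to the left of the radio, 310 x 225 mm, 4 mm thick, with a 16 mm high steel clip; leave alone. Origin under its centre.
- black_knob: The same round black knob as a body; origin at the centre of its underside, x along the pointer. It starts upright on the desk. 36 mm tall, about 60 g; the upper 16 mm is a solid cylinder 42 mm across to grip, the skirt below is about 39 mm across.
- left_dial: Black dial disc, 68 mm across, on the radio's top at the foot of the steel shaft; white index mark at its rim along +x, the side of the flat. A knob (clearance 1 mm round, 0.7 mm at the flat) slips on freely with its pointer within about 6 degrees of the mark, with play to about 20, else it stops on the tip. Home: shaft tip at the bore's end, knob centre 2 mm below the tip, underside 8 mm above the radio.
- red_knob: The same round red knob as a body; origin at the centre of its underside, x along the pointer. It starts upright on the desk. 36 mm tall, about 60 g; the upper 16 mm is a solid cylinder 42 mm across to grip, the skirt below is about 39 mm across.
- right_dial: Black dial disc, 68 mm across, on the radio's top at the foot of the brass shaft; white index mark at its rim along +x, the side of the flat. A knob (clearance 1 mm round, 0.7 mm at the flat) slips on freely with its pointer within about 6 degrees of the mark, with play to about 20, else it stops on the tip. Home: shaft tip at the bore's end, knob centre 2 mm below the tip, underside 8 mm above the radio.
There are look-alikes about, which are no part of the job. Leave any blue or turquoise look-alike of the black_knob alone.

How it is judged:
By the outcome, as a careful person would: the job done as asked, in the order asked, and still so for the second after the job is handed in, while the arm keeps its last pose, push and grip.
It also fails if it takes over 59 s, if anything falls off the work surface, if the arm or the gripper's body presses on something with over 40 N, if the wrist force passes 120 N, or if a joint passes its speed limit or range.

### The arm

A 6-joint arm with a two-finger parallel gripper is mounted at the origin on the work surface. World frame = base frame: x ahead of the robot, y to its left, z up, the work surface at z = 0. Lengths are in m, angles in degrees, forces in N, time in s.
With the tool pointing down it reaches from about 0.4 to 0.825 m from the base axis. Payload 7 kg.
Tool frame: the origin (TCP) lies at the very end of the fingers, on their centre line; the grasp point (between the pads) lies 19 mm behind it (ctrl.grasp_offset is the distance from the TCP to the grasp point, in m); z points along the fingers, y is the line along which they close (so a half turn about z gives the same grasp; the last joint's range is limited). The gripper opens to 88 mm and grips with 3 to 60 N. Pads are 19 mm wide; open, the fingers measure 130 mm over their backs; the gripper's body (78 mm by 193 mm) begins 47 mm behind the grasp point.
Start: joints at [81.538, 20.546, 0.682, 0, -70.136, -16.507], TCP at [0.285, 0.612, 0.227] pointing down, gripper open.
Joint ranges: [-176.03, 176.03], [-82.01, 121.73], [-58.28, 71.71], [-173.87, 95.51], [-174.79, -0.11], [-173.66, 173.66]. Speed limits (degrees/s): [136.94, 136.94, 172.46, 180, 180, 180].

### API

Orientations are given as [roll, pitch, yaw] about the fixed x, y, z axes, in that order (R = Rz(yaw) Ry(pitch) Rx(roll)).
In Python, from plant import ctrl gives the robot as it stands. The module is installed in compiled form; this text tells all that it offers.
- The arm moves only by the tool jog_arm, never from a script. Its argument "plan" is a list that holds one entry, the list of rows, each a list of 7 numbers: the opening, from 0 (shut) to 1 (fully open), then the shift along the tool's x, y, z in m, then the turn, a rotation vector about the tool's x, y, z in degrees. A call has 1 to 20 rows; each row is the pose to reach, as a shift and turn from the pose commanded when the call began, along the tool's axes at that moment; what a row does not reach only later rows make up. A row lasts 1/8 s, in which the tool goes at most 62.5 mm and 10.7 degrees, less where a joint would pass 70% of its speed; a pose out of reach is approached as far as the arm can. A call with a gripper value outside its range is refused whole. The fingers move at their own pace and stop on an object; the grip force is fixed at half the most. Time passes only in rows, so rows that repeat a pose let the fingers close. It gives the time, the measured TCP pose, the force, the opening and the grip force at its end, in the units of the state.
- ctrl.get_obs(): the state, without advancing time (a new reading comes with each control period).
- ctrl.snapshot(name): name is "side" or "top" or "wrist"; returns a dict with "image" (480x640x3 uint8, red, green, blue), "vertical_fov" (degrees; the focal length in pixels is half the picture's height over the tangent of half this angle, whatever the lens; pixels are square), "cx", "cy" (the principal point, pixels), "R" (3x3) and "t" (3): a world point X has camera coordinates R X + t; the wrist camera has in their place "T_tool_cam" (4x4, takes a point from camera to tool coordinates, whose origin is the TCP and whose axes are the flange's). Camera axes: x right, y down, z forward; pixel columns grow to the right and rows downward; lengths in m; the calibration is good to about 2 mm. A picture is of the moment at which its call begins: read the wrist's pose just before it. There is no depth.
- ctrl.close_job(): hands the job in; it is judged then, once.
The state is a dict: "clock": time; "joint_pos": joint angles; "qvel": joint speeds; "tau": joint torques, N m; "tool_pos": TCP position; "orientation": TCP orientation; "force": force on the tool from outside, world axes, zero at the start; "moment": the same for the moment, N m; "opening": finger opening in m; "gripper_force": force on a finger pad.
Only numpy, scipy, OpenCV 4.12 (cv2) and the standard library are available. Lean on these libraries where they do the work, as an engineer would, in place of code of your own. Each camera call takes 0.05 s, during which the arm holds its last target. There are 200 camera calls.

## Working session

There is one attempt and no reset: what is moved stays moved. The work goes in short steps, Python scripts to look and compute and a tool call to move; the robot and the scene stay as the last step left them, time stands still between calls to the robot, and variables do not carry over. Pictures are saved under pics/ and viewed, at most 10 in all, crops included, and the job is handed in when it is done.

Besides the shell and the picture viewer there is one more tool, called after ">>>" in YAML: its name, and indented under it one key for each argument. jog_arm: Moves the arm, as the interface text tells. Its arguments: {"type":"object","properties":{"plan":{"type":"array","items":{"type":"array","items":{"type":"array","items":{"type":"number"}}}}},"required":["plan"]}

```bash
mkdir -p pics
cat > h.py <<'E'
import numpy as np, cv2, pickle
from scipy.spatial.transform import Rotation as Ro
from plant import ctrl
def snap(name, tag):
    o=ctrl.get_obs(); s=ctrl.snapshot(name)
    s['obs']=o
    f=240/np.tan(np.radians(s['vertical_fov'])/2); s['f']=f
    if name=='wrist':
        T=np.eye(4); T[:3,:3]=Ro.from_euler('xyz',o['orientation'],degrees=True).as_matrix(); T[:3,3]=o['tool_pos']
        M=np.linalg.inv(T@s['T_tool_cam']); s['R']=M[:3,:3]; s['t']=M[:3,3]
    pickle.dump(s,open(f'pics/{tag}.pkl','wb')); cv2.imwrite(f'pics/{tag}.png',s['image'][:,:,::-1]); return s
def load(tag): return pickle.load(open(f'pics/{tag}.pkl','rb'))
def ray(s,u,v):
    d=s['R'].T@np.array([(u-s['cx'])/s['f'],(v-s['cy'])/s['f'],1]); return -s['R'].T@np.array(s['t']), d/np.linalg.norm(d)
def onz(s,u,v,z):
    c,d=ray(s,u,v); return c+d*(z-c[2])/d[2]
def tri(*l):
    A=np.zeros((3,3));b=np.zeros(3);R=[ray(*x) for x in l]
    for c,d in R:
        P=np.eye(3)-np.outer(d,d);A+=P;b+=P@c
    X=np.linalg.solve(A,b); return X,[np.linalg.norm((np.eye(3)-np.outer(d,d))@(X-c)) for c,d in R]
def proj(s,X):
    p=s['R']@np.array(X)+s['t']; return s['cx']+s['f']*p[0]/p[2], s['cy']+s['f']*p[1]/p[2]
E
python3 - <<'E'
from h import *
for n in ('side','top','wrist'):
    s=snap(n,n+'0'); print(n,s['f'],s['cx'],s['cy'],(-s['R'].T@s['t']).round(3), {k:v for k,v in s.items() if k not in('image','R','t','obs')})
a=np.vstack([np.hstack([load('side0')['image'],load('top0')['image']])])
cv2.imwrite('pics/a.png',cv2.resize(a,(800,300),interpolation=cv2.INTER_AREA)[:,:,::-1])
print(ctrl.get_obs())
E
```

```text
side 591.7273344207291 320.68519481640953 230.99746638863013 [ 0.165 -0.946  1.083] {'vertical_fov': 44.154183028193785, 'cx': 320.68519481640953, 'cy': 230.99746638863013, 'f': np.float64(591.7273344207291)}
top 580.1263984290492 316.5546186833901 229.25875239974334 [0.384 0.054 1.418] {'vertical_fov': 44.95004757687004, 'cx': 316.5546186833901, 'cy': 229.25875239974334, 'f': np.float64(580.1263984290492)}
wrist 395.11121578820774 323.92439808924775 243.3457245222264 [0.356 0.579 0.384] {'vertical_fov': 62.550992442926265, 'cx': 323.92439808924775, 'cy': 243.3457245222264, 'T_tool_cam': array([[-1.01739078e-03, -9.57437763e-01, -2.88637999e-01,
         7.84315666e-02],
       [ 9.99999056e-01, -7.07389134e-04, -1.17832284e-03,
        -2.42342605e-04],
       [ 9.23991397e-04, -2.88638925e-01,  9.57437579e-01,
        -1.58301081e-01],
       [ 0.00000000e+00,  0.00000000e+00,  0.00000000e+00,
         1.00000000e+00]]), 'f': np.float64(395.11121578820774)}
{'clock': 0.15, 'joint_pos': array([ 8.15371013e+01,  2.05817918e+01,  6.47090180e-01, -1.32741248e-02,
       -7.01369186e+01, -1.65052255e+01]), 'qvel': array([-0.07562524, -0.07515312,  0.09429442,  0.05785516, -0.05380313,
       -0.003134  ]), 'tau': array([-5.82761968e-04, -5.83275497e+01,  2.93289793e+01,  7.00117081e+00,
        8.78708175e-03, -1.10949577e-04]), 'tool_pos': array([0.28482237, 0.61156529, 0.22585424]), 'orientation': array([ 1.79927785e+02, -8.38306332e-03, -2.49726369e+01]), 'force': array([-0.58929203, -0.23088659,  0.38737911]), 'moment': array([-0.056114  ,  0.07881485,  0.00944346]), 'gripper_force': 0.0, 'opening': 0.08729053799669141}
```

View pics/top0.png

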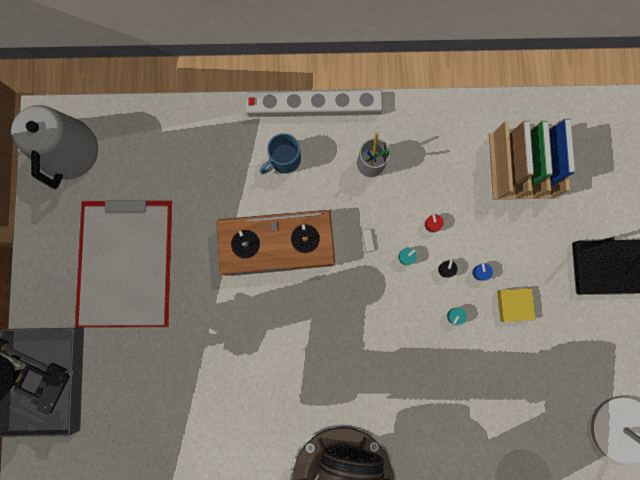

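View pics/side0.png

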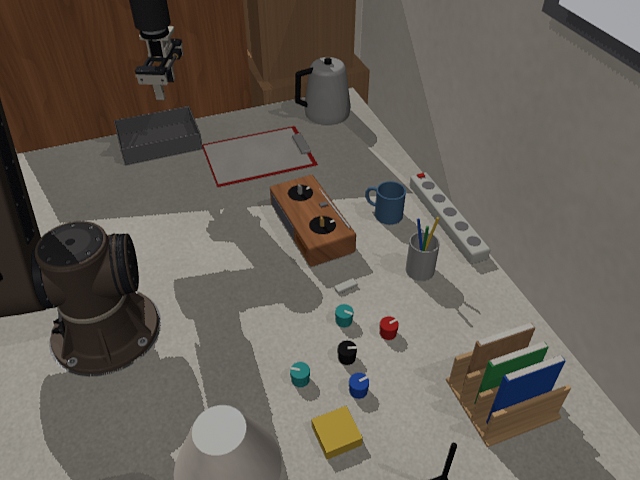

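The top view shows the black knob at (448,268) and the red one at (434,223). The look-alikes are teal at (408,256) and (457,316), and blue at (484,271). The shafts are at about (245,243) for steel and (305,238) for brass. In the side view black is at (347,351), red at (389,327), teal at (344,315) and (300,373), and blue at (358,385). I choose by colour, black and red, and will check with an enlarged crop.

Run:
```python
from h import *
t=load('top0');s=load('side0')
for n,a,b in (('black',(448,266),(347,346)),('red',(434,221),(389,322)),('steel',(240.5,236),(300,186)),('brass',(304.5,231),(323,218))):
    X,r=tri((t,*a),(s,*b)); print(n,X.round(4),np.round(r,4))
def crop(s,x,y,w,h,k): return cv2.resize(s['image'][y:y+h,x:x+w],None,fx=k,fy=k,interpolation=cv2.INTER_CUBIC)
A=np.vstack([np.hstack([crop(t,395,205,100,75,4),crop(s,310,300,100,75,4)]),np.hstack([crop(t,225,200,100,75,4),crop(s,265,170,100,75,4)])])
cv2.imwrite('pics/c1.png',A[:,:,::-1])
```

```text
black [ 0.4854 -0.2597  0.0353] [0.0016 0.0016]
red [ 0.5963 -0.2322  0.034 ] [0. 0.]
steel [0.556  0.2292 0.0867] [0.0057 0.0057]
brass [0.5645 0.0808 0.0935] [0.0052 0.0052]
```

View pics/c1.png

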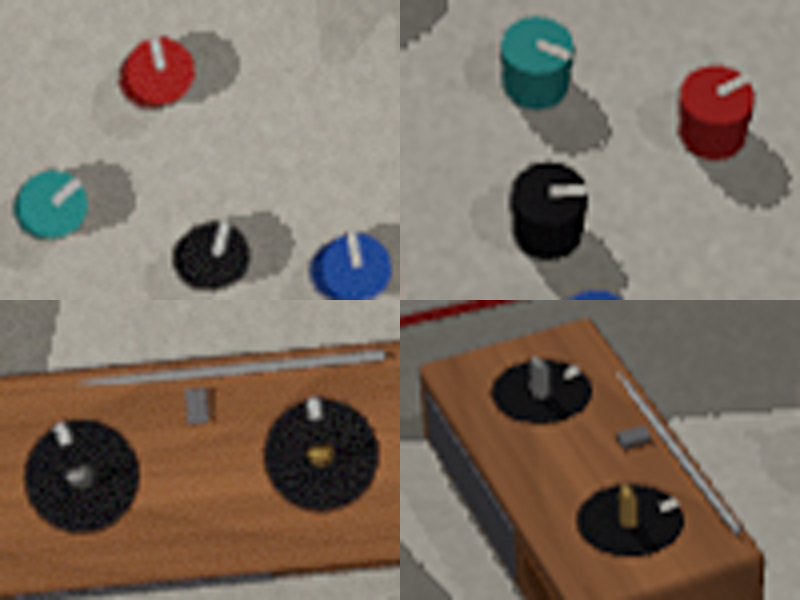

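>>> jog_arm:
  plan:
    - [[0.65, 0.424, 0.306, -0.015, 0, 0, 0], [0.65, 0.424, 0.306, -0.015, 0, 0, 0], [0.65, 0.424, 0.306, -0.015, 0, 0, 0], [0.65, 0.424, 0.306, -0.015, 0, 0, 0], [0.65, 0.424, 0.306, -0.015, 0, 0, 0], [0.65, 0.424, 0.306, -0.015, 0, 0, 0], [0.65, 0.424, 0.306, -0.015, 0, 0, 0], [0.65, 0.424, 0.306, -0.015, 0, 0, 0], [0.65, 0.424, 0.306, -0.015, 0, 0, 0], [0.65, 0.424, 0.306, -0.015, 0, 0, 0], [0.65, 0.424, 0.306, -0.015, 0, 0, 0], [0.65, 0.424, 0.306, -0.015, 0, 0, 0]]

```text
clock: 1.65
tool_pos: [0.5397, 0.1563, 0.2415]
orientation: [-180.0, 0.0, -24.9]
force: [0.8, -0.2, -0.7]
opening: 0.0564
gripper_force: 0.0
```

Run:
```python
from h import *
s=snap('wrist','w1');o=s['obs'];print(o['clock'],o['tool_pos'],o['orientation'],o['joint_pos'],o['opening'])
for X in ((.556,.229,.103),(.5645,.081,.103)): print(proj(s,X))
t=load('top0');
print(onz(t,448,266,.036),onz(t,434,221,.036))
```

```text
1.65 [0.53974665 0.15633808 0.24151722] [-1.79999910e+02  6.94630961e-03 -2.48988903e+01] [ 3.61067739e+01  9.37820358e+00 -1.25035904e+01 -6.59413308e-03
 -6.81214948e+01  2.89967932e+01] 0.056387271522365785
(np.float64(232.417106220714), np.float64(249.21961268738323))
(np.float64(403.2639450673536), np.float64(158.5169064267959))
[ 0.48686669 -0.26001932  0.036     ] [ 0.59599866 -0.23180537  0.036     ]
```

View pics/w1.png

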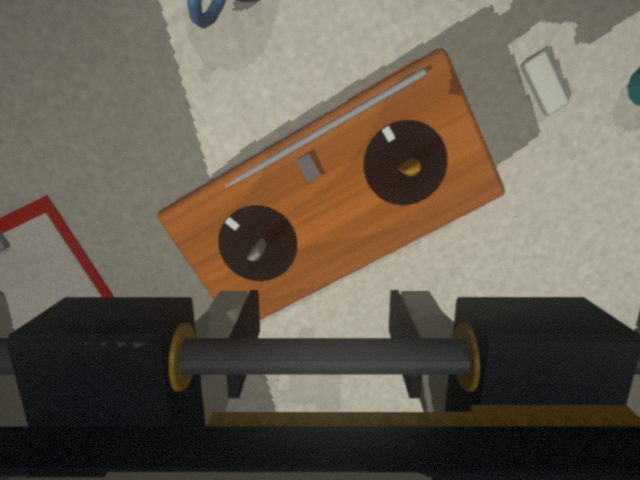

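The wrist view shows the steel dial at (258,243) with its index mark at (232,223), and the brass dial at (405,162) with its mark at (388,133). I'll refine both with segmentation and an enlarged crop.

Run:
```python
from h import *
s=load('w1');im=s['image'];t=load('top0')
def dial(s,cx,cy,r,name):
    im=s['image']; g=im.max(2).astype(int); x0,y0=cx-r,cy-r; w=g[y0:y0+2*r,x0:x0+2*r]; c=im[y0:y0+2*r,x0:x0+2*r].astype(int)
    m=(w<70).astype(np.uint8); cn=max(cv2.findContours(m,cv2.RETR_EXTERNAL,cv2.CHAIN_APPROX_NONE)[0],key=cv2.contourArea)
    (ex,ey),ax,_=cv2.fitEllipse(cv2.convexHull(cn)); e=(ex+x0,ey+y0)
    wh=((c.min(2)>140)).astype(np.uint8); n,l,st,ce=cv2.connectedComponentsWithStats(wh)
    for i in range(1,n):
        if st[i,4]<8: continue
        p=ce[i]+(x0,y0); a=onz(s,*e,.0765);b=onz(s,*p,.0765); d=b-a
        if np.hypot(*d[:2])<.04: print(name,'c',np.round(e,1),a.round(4),'ax',np.round(ax,1),'mark',p.round(1),'area',st[i,4],'dist',np.hypot(*d[:2]).round(4),'yaw',np.degrees(np.arctan2(d[1],d[0])).round(1))
dial(s,258,243,46,'steel w');dial(s,405,162,48,'brass w');dial(t,245,244,17,'steel t');dial(t,305,238,17,'brass t')
def crop(x,y,w,h,k): return cv2.resize(im[y:y+h,x:x+w],None,fx=k,fy=k,interpolation=cv2.INTER_CUBIC)
cv2.imwrite('pics/c2.png',np.hstack([crop(208,193,100,100,4),crop(355,112,100,100,4)])[:,:,::-1])
```

```text
steel w c [257.4 242.7] [0.5472 0.2162 0.0765] ax [73.3 78. ] mark [231.6 223.2] area 81 dist 0.027 yaw 25.8
brass w c [405.1 162. ] [0.5572 0.0769 0.0765] ax [80.6 85.4] mark [388.1 133.5] area 97 dist 0.0265 yaw 8.7
steel t c [245.  243.6] [0.5449 0.2189 0.0765] ax [27.8 28.5] mark [240.2 232.9] area 11 dist 0.0277 yaw 23.8
brass t c [304.8 238.3] [0.5546 0.0795 0.0765] ax [27.7 28.2] mark [303.  226.5] area 10 dist 0.0282 yaw 7.6
```

View pics/c2.png

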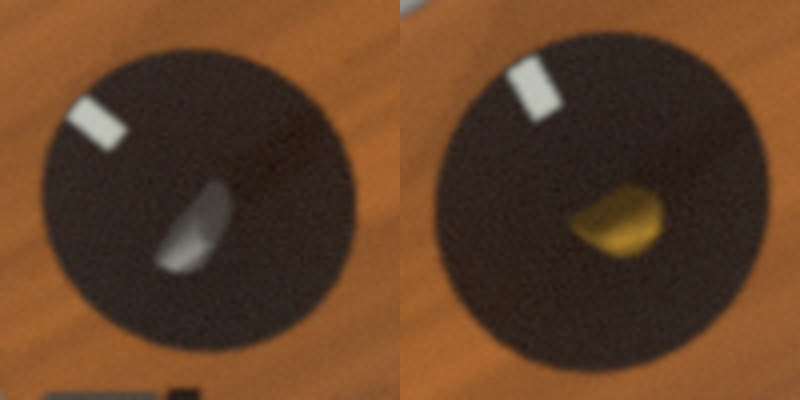

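>>> jog_arm:
  plan:
    - [[0.65, 0.15, 0.4, 0.03, 0, 0, 35], [0.65, 0.15, 0.4, 0.03, 0, 0, 35], [0.65, 0.15, 0.4, 0.03, 0, 0, 35], [0.65, 0.15, 0.4, 0.03, 0, 0, 35], [0.65, 0.15, 0.4, 0.03, 0, 0, 35], [0.65, 0.15, 0.4, 0.03, 0, 0, 35], [0.65, 0.15, 0.4, 0.03, 0, 0, 35], [0.65, 0.15, 0.4, 0.03, 0, 0, 35], [0.65, 0.15, 0.4, 0.03, 0, 0, 35], [0.65, 0.15, 0.4, 0.03, 0, 0, 35]]

```text
clock: 2.95
tool_pos: [0.5077, -0.2692, 0.2118]
orientation: [-180.0, -0.0, -59.9]
force: [-0.2, -0.2, -0.2]
opening: 0.0571
gripper_force: 0.0
```

Run:
```python
from h import *
for a,b in (((257.4,242.7),(245,243.6)),((405.1,162),(304.8,238.3))):
    X,r=tri((load('w1'),*a),(load('top0'),*b)); print('dial',X.round(4),np.round(r,4))
s=snap('wrist','w2');o=s['obs'];print(o['tool_pos'],o['orientation'])
for X in ((.487,-.26,.036),(.596,-.232,.036)): print(proj(s,X))
```

```text
dial [0.5457 0.2194 0.0676] [0.0006 0.0006]
dial [0.5559 0.078  0.0739] [0.0017 0.0017]
[ 0.50770712 -0.26920337  0.21181808] [-1.79978478e+02 -1.18284045e-02 -5.98643152e+01]
(np.float64(339.903495324908), np.float64(238.67508223913765))
(np.float64(214.07138964160373), np.float64(204.59896003408895))
```

View pics/w2.png

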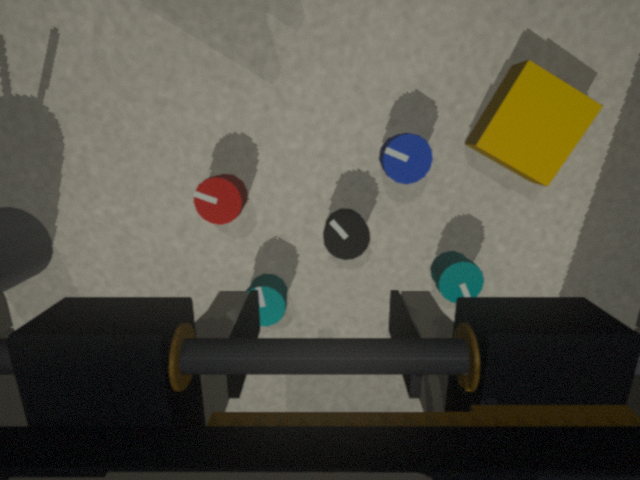

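The wrist view shows red at (219,199) with its pointer out to (195,196), and black at (347,233) with its pointer out to (332,222). Blue is at (407,158), with teal at (266,300) and (461,280).

```bash
cat >> h.py <<'E'
def knob(s,u,v,kind,z=.036,r=34):
    im=s['image'].astype(int); x0,y0=int(u)-r,int(v)-r; c=im[y0:y0+2*r,x0:x0+2*r]
    mn,mx=c.min(2),c.max(2)
    body=(mx<75) if kind=='black' else (c[...,0]>1.8*c[...,1])&(c[...,0]>110)
    wh=(mn>130)
    cn=max(cv2.findContours(body.astype(np.uint8),cv2.RETR_EXTERNAL,cv2.CHAIN_APPROX_NONE)[0],key=cv2.contourArea)
    h=cv2.convexHull(cn); inside=np.zeros(wh.shape,np.uint8); cv2.fillConvexPoly(inside,h,1)
    e,ax,_=cv2.fitEllipse(h); e=np.array(e)+(x0,y0)
    ys,xs=np.nonzero(wh&(inside>0)); P=np.array([onz(s,x+x0,y+y0,z)[:2] for x,y in zip(xs,ys)])
    X=onz(s,*e,z); m=P.mean(0); w,V=np.linalg.eigh(np.cov(P.T)); d=V[:,1]; d=d*np.sign(d@(m-X[:2]))
    print(kind,'px',e.round(1),'ax',np.round(ax,1),'X',X.round(4),'npix',len(P),'mark',m.round(4),'yaw pca',np.degrees(np.arctan2(d[1],d[0])).round(1),'yaw c->m',np.degrees(np.arctan2(*(m-X[:2])[::-1])).round(1), 'expected ax',(s['f']*.042/(s['R'][2]@X+s['t'][2])).round(1))
    return X
E
python3 - <<'E'
from h import *
s=load('w2'); b=knob(s,346,235,'black');r=knob(s,219,199,'red')
t=load('top0'); knob(t,448,268,'black',r=14);knob(t,434,223,'red',r=14)
R=Ro.from_euler('xyz',s['obs']['orientation'],degrees=True).as_matrix()
print((R.T@(b-s['obs']['tool_pos'])).round(4))
E
```

```text
black px [345.7 233.7] ax [45.6 51.5] X [ 0.4849 -0.2664  0.036 ] npix 83 mark [ 0.4928 -0.2669] yaw pca -17.6 yaw c->m -3.2 expected ax 47.9
red px [217.4 200.6] ax [44.3 48.4] X [ 0.5951 -0.2366  0.036 ] npix 80 mark [ 0.6053 -0.234 ] yaw pca 10.3 yaw c->m 14.0 expected ax 49.1
black px [447.6 268.6] ax [16.3 19.1] X [ 0.4807 -0.2587  0.036 ] npix 16 mark [ 0.4905 -0.2644] yaw pca -18.5 yaw c->m -30.3 expected ax 17.6
red px [434.6 222.2] ax [16.2 17.1] X [ 0.5931 -0.2331  0.036 ] npix 15 mark [ 0.604 -0.232] yaw pca 7.1 yaw c->m 5.6 expected ax 17.4
[-0.0139  0.0184  0.1758]
```

>>> jog_arm:
  plan:
    - [[0.65, -0.0155, 0.0185, 0.15, 0, 0, 0], [0.65, -0.0155, 0.0185, 0.15, 0, 0, 0], [0.65, -0.0155, 0.0185, 0.15, 0, 0, 0], [0.65, -0.0155, 0.0185, 0.15, 0, 0, 0], [0.65, -0.0155, 0.0185, 0.15, 0, 0, 0]]

```text
clock: 3.62
tool_pos: [0.4851, -0.2661, 0.0631]
orientation: [-179.9, -0.1, -59.9]
force: [0.5, -0.8, 0.4]
opening: 0.0572
gripper_force: 0.0
```

Run:
```python
from h import *
s=snap('wrist','w3');o=s['obs'];print(o['tool_pos'],o['orientation'])
u,v=proj(s,(.484,-.265,.036)); print(u,v)
b=knob(s,u,v,'black',r=56)
R=Ro.from_euler('xyz',o['orientation'],degrees=True).as_matrix()
print((R.T@(b-o['tool_pos'])).round(4))
```

```text
[ 0.48512191 -0.26608047  0.06313829] [-1.79912993e+02 -1.03401909e-01 -5.98803650e+01]
325.8893763352082 288.20838158719556
black px [327.4 282.5] ax [79.6 90.8] X [ 0.4849 -0.2681  0.036 ] npix 338 mark [ 0.4925 -0.2669] yaw pca -18.1 yaw c->m 8.6 expected ax 83.1
[0.0016 0.0012 0.0271]
```

View pics/w3.png

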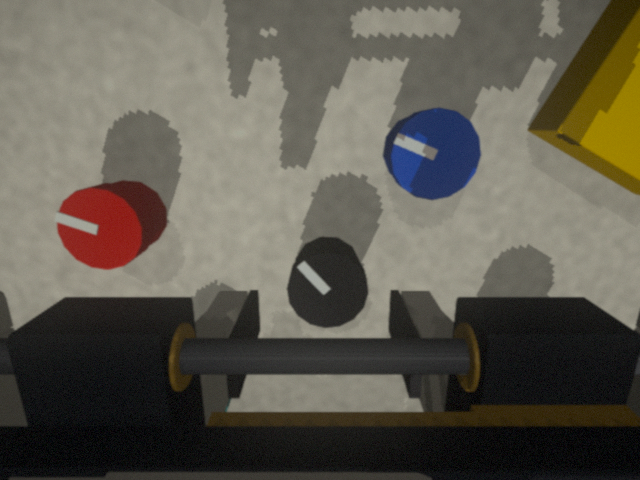

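Black top face is centred at about (327,288), within 1 mm of the commanded axis. The pointer runs to (300,265), a yaw of about -18. Descend, close and lift.

>>> jog_arm:
  plan:
    - [[0.65, 0, 0, 0.053, 0, 0, 0], [0.65, 0, 0, 0.053, 0, 0, 0], [0.65, 0, 0, 0.053, 0, 0, 0], [0.0, 0, 0, 0.053, 0, 0, 0], [0.0, 0, 0, 0.053, 0, 0, 0], [0.0, 0, 0, 0.053, 0, 0, 0], [0.0, 0, 0, 0.053, 0, 0, 0], [0.0, 0, 0, 0.053, 0, 0, 0], [0.0, 0, 0, -0.04, 0, 0, 0], [0.0, 0, 0, -0.09, 0, 0, 0], [0.0, 0, 0, -0.09, 0, 0, 0], [0.0, 0, 0, -0.09, 0, 0, 0]]

```text
clock: 5.18
tool_pos: [0.4844, -0.2664, 0.1538]
orientation: [-179.8, -0.2, -60.0]
force: [-0.6, 0.3, -1.3]
opening: 0.0411
gripper_force: 30.0
```

Run:
```python
from h import *
s=snap('wrist','w4');o=s['obs'];print(o['clock'],o['tool_pos'],o['orientation'],o['opening'],o['gripper_force'])
z=o['tool_pos'][2]-.0093+.036
u,v=proj(s,(*o['tool_pos'][:2],z)); print(u,v,z)
b=knob(s,u,v,'black',z=z,r=60)
R=Ro.from_euler('xyz',o['orientation'],degrees=True).as_matrix()
print((R.T@(b-o['tool_pos'])).round(4))
c=s['image'][200:350,220:440]; cv2.imwrite('pics/c4.png',cv2.resize(c,None,fx=3,fy=3)[:,:,::-1])
```

```text
5.175 [ 0.48443798 -0.26643813  0.15375895] [-1.79807032e+02 -1.56637293e-01 -5.99686334e+01] 0.0410722234465495 29.99990075826645
324.92655889566123 341.19116526357254 0.18045895317243033
black px [319.5 337.1] ax [112.7 214.7] X [ 0.487  -0.2669  0.1805] npix 491 mark [ 0.4941 -0.275 ] yaw pca -131.9 yaw c->m -48.7 expected ax 112.0
[ 0.0018 -0.0021 -0.0267]
```

View pics/c4.png

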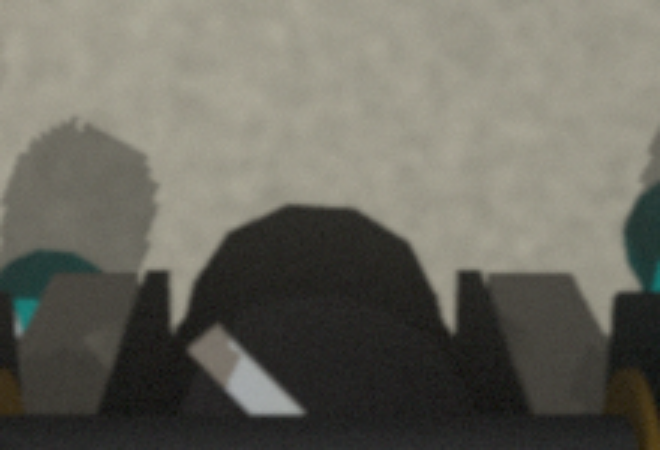

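The black knob is held and centred between the pads, 41 mm apart. Its top-face crest is at about (326.7,299), and the pointer edges run (294,308)→(321,338) and (283,317)→(303,338).

Run:
```python
from h import *
s=load('w4');o=s['obs'];R=Ro.from_euler('xyz',o['orientation'],degrees=True).as_matrix();p=o['tool_pos']; z=p[2]-.0093+.036
for dx in (.019,.021,.023): print(dx,np.round(proj(s,p+R@[dx,0,0]+[0,0,z-p[2]]),1))
for a,b in (((294,308.3),(321,337.7)),((283.3,316.7),(303.3,337.7))):
    A,B=onz(s,*a,z),onz(s,*b,z);d=A-B;print(np.degrees(np.arctan2(d[1],d[0])), (R.T@(A-p)).round(4))
im=s['image'].astype(int);m=np.zeros(im.shape[:2],bool);m[300:338,270:330]=1
ys,xs=np.nonzero(m&(im.min(2)>100)); print(len(xs))
P=np.array([onz(s,x,y,z)[:2] for x,y in zip(xs,ys)])
# edges: fit left and right boundary per row
for f in (min,max):
    q=np.array([onz(s,f(xs[ys==y]),y,z)[:2] for y in range(318,336)]);l=cv2.fitLine(q.astype(np.float32),cv2.DIST_L2,0,1e-6,1e-6).ravel();print(np.degrees(np.arctan2(l[1],l[0])))
```

```text
0.019 [324.9 294.7]
0.021 [324.9 289.6]
0.023 [324.9 284.5]
-20.790747760638443 [ 0.0136 -0.0114 -0.0266]
-20.18820143144904 [ 0.0102 -0.0154 -0.0266]
461
-25.054869
-18.352192
```

Run:
```python
from h import *
def tl(s,u,v,z):
    o=s['obs'];R=Ro.from_euler('xyz',o['orientation'],degrees=True).as_matrix(); return (R.T@(onz(s,u,v,z)-o['tool_pos'])*1000).round(1)
s=load('w3')
im=s['image'].astype(int);m=np.zeros(im.shape[:2],bool);m[250:300,285:345]=1
ys,xs=np.nonzero(m&(im.min(2)>130)&(np.hypot(np.arange(640)[None]-327,np.arange(480)[:,None]-288)<40))
c=cv2.minAreaRect(np.c_[xs,ys].astype(np.float32)); print(len(xs),c,cv2.boxPoints(c).round(1))
for q in cv2.boxPoints(c): print(tl(s,*q,.036))
print('bottom edge',tl(s,327.4,327,.036),'left',tl(s,288,288,.036),'right',tl(s,367,288,.036),'top',tl(s,327,237,.02),tl(s,327,237,.036))
s4=load('w4');p=s4['obs']['tool_pos'];z=p[2]+.0267
print('w4 crest',tl(s4,326.7,299,z),'skirt',tl(s4,326.7,268.3,z-.036),tl(s4,326.7,268.3,z-.016))
```

```text
338 ((313.2500305175781, 277.2500305175781), (37.47665786743164, 8.485280990600586), 45.0) [[297.  267. ]
 [303.  261. ]
 [329.5 287.5]
 [323.5 293.5]]
[  9.9 -14.   27.2]
[ 13.1 -10.9  27.2]
[-1.2  2.3 27.1]
[-4.5 -0.7 27.1]
bottom edge [-23.5   1.3  27.1] left [ -1.4 -18.8  27.2] right [-1.4 21.3 27.1] top [20.9  1.1 43.2] [25.5  1.  27.2]
w4 crest [ 17.4   0.6 -26.7] skirt [15.8  0.8  9.3] [ 23.3   0.6 -10.6]
```

>>> jog_arm:
  plan:
    - [[0.0, -0.384, -0.298, 0, 0, 0, -44], [0.0, -0.384, -0.298, 0, 0, 0, -44], [0.0, -0.384, -0.298, 0, 0, 0, -44], [0.0, -0.384, -0.298, 0, 0, 0, -44], [0.0, -0.384, -0.298, 0, 0, 0, -44], [0.0, -0.384, -0.298, 0, 0, 0, -44], [0.0, -0.384, -0.298, 0, 0, 0, -44], [0.0, -0.384, -0.298, 0, 0, 0, -44], [0.0, -0.384, -0.298, 0, 0, 0, -44], [0.0, -0.384, -0.298, 0, 0, 0, -44], [0.0, -0.384, -0.298, 0.015, 0, 0, -44], [0.0, -0.384, -0.298, 0.02, 0, 0, -44], [0.0, -0.384, -0.298, 0.02, 0, 0, -44]]

```text
clock: 6.85
tool_pos: [0.549, 0.2143, 0.1308]
orientation: [179.9, 0.1, -16.0]
force: [1.0, 0.3, 1.0]
opening: 0.0413
gripper_force: 30.0
```

Run:
```python
from h import *
a=snap('wrist','w5');o=a['obs'];s=snap('side','s5');t=snap('top','t5');print(o['clock'],o['tool_pos'],o['orientation'],o['force'])
cr=lambda q,x,y,w,h,k:cv2.resize(q['image'][y:y+h,x:x+w],None,fx=k,fy=k,interpolation=cv2.INTER_CUBIC)
A=np.hstack([cr(s,255,130,80,80,5),cr(t,205,200,80,80,5)])
cv2.imwrite('pics/c5.png',A[:,:,::-1])
R=Ro.from_euler('xyz',o['orientation'],degrees=True).as_matrix()
K=o['tool_pos']+R@[-.0034,0,.0093]; print('knob bottom est',K, proj(s,K),proj(s,(.5472,.2162,.103)),proj(s,(.5449,.2189,.103)))
```

```text
6.85 [0.54897135 0.21431143 0.13078908] [ 1.79931758e+02  5.05150211e-02 -1.60280809e+01] [0.95529944 0.25270808 0.98391044]
knob bottom est [0.54569259 0.21524182 0.12149209] (np.float64(299.87332848980265), np.float64(179.30351738903138)) (np.float64(300.47664760696364), np.float64(184.4913667466559)) (np.float64(299.31601439922787), np.float64(184.0876675547852))
```

View pics/c5.png

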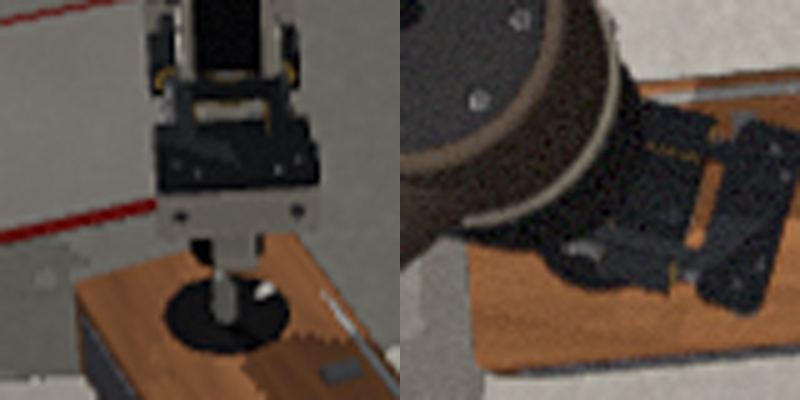

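The side crop shows the shaft tip at about (299.3,184) and the knob skirt centred at about 300.2, nearly aligned. Go down gently.

>>> jog_arm:
  plan:
    - [[0.0, 0, -0.0016, 0.01, 0, 0, 0], [0.0, 0, -0.0016, 0.015, 0, 0, 0], [0.0, 0, -0.0016, 0.02, 0, 0, 0], [0.0, 0, -0.0016, 0.023, 0, 0, 0], [0.0, 0, -0.0016, 0.023, 0, 0, 0]]

```text
clock: 7.62
tool_pos: [0.5495, 0.2166, 0.1082]
orientation: [180.0, 0.0, -16.0]
force: [-0.3, -0.7, -1.4]
opening: 0.0414
gripper_force: 30.0
```

>>> jog_arm:
  plan:
    - [[0.0, 0, 0, 0.004, 0, 0, 0], [0.0, 0, 0, 0.008, 0, 0, 0], [0.0, 0, 0, 0.011, 0, 0, 0], [0.0, 0, 0, 0.011, 0, 0, 0]]

```text
clock: 8.12
tool_pos: [0.5494, 0.2166, 0.097]
orientation: [180.0, 0.0, -16.0]
force: [-1.2, -2.2, -2.1]
opening: 0.0413
gripper_force: 30.0
```

>>> jog_arm:
  plan:
    - [[0.0, 0, 0, 0.003, 0, 0, 0], [0.0, 0, 0, 0.005, 0, 0, 0], [0.0, 0, 0, 0.006, 0, 0, 0], [0.0, 0, 0, 0.006, 0, 0, 0]]

```text
clock: 8.62
tool_pos: [0.5497, 0.2166, 0.0927]
orientation: [180.0, -0.0, -15.9]
force: [-6.2, -4.0, 12.3]
opening: 0.0411
gripper_force: 30.0
```

>>> jog_arm:
  plan:
    - [[0.0, 0, 0, 0.003, 0, 0, 0], [0.0, 0, 0, 0.003, 0, 0, 0], [0.65, 0, 0, 0, 0, 0, 0], [0.65, 0, 0, 0, 0, 0, 0], [0.65, 0, 0, 0, 0, 0, 0], [0.65, 0, 0, -0.03, 0, 0, 0], [0.65, 0, 0, -0.09, 0, 0, 0], [0.65, 0, 0, -0.12, 0, 0, 0], [0.65, 0, 0, -0.12, 0, 0, 0]]

```text
clock: 9.75
tool_pos: [0.5512, 0.2179, 0.2143]
orientation: [-179.8, -0.2, -15.9]
force: [0.5, 0.2, -1.4]
opening: 0.057
gripper_force: 0.0
```

Run:
```python
from h import *
s=snap('wrist','w6');o=s['obs'];print(o['clock'],o['tool_pos'],o['orientation'],o['opening'])
u,v=proj(s,(.547,.217,.119)); print(u,v)
knob(s,u,v,'black',z=.119,r=44)
im=s['image'].astype(int); R=Ro.from_euler('xyz',o['orientation'],degrees=True).as_matrix()
g=im.min(2); m=(g>120).astype(np.uint8); n,l,st,ce=cv2.connectedComponentsWithStats(m)
for i in range(1,n):
    if 40<st[i,4]<600 and np.hypot(*(ce[i]-(u,v)))<90:
        ys,xs=np.nonzero(l==i); r=cv2.minAreaRect(np.c_[xs,ys].astype(np.float32)); print(st[i],ce[i].round(1),r)
        P=np.array([onz(s,x,y,.119)[:2] for x,y in zip(xs,ys)]);w,V=np.linalg.eigh(np.cov(P.T));print(P.mean(0),np.degrees(np.arctan2(V[1,1],V[0,1])))
```

```text
9.75 [0.55120052 0.2179205  0.21428758] [-179.7561125    -0.19571696  -15.94928818] 0.056977814894238504
328.31624663090344 252.10966444615727
black px [328.6 234.9] ax [84.2 85.9] X [0.5585 0.2135 0.119 ] npix 302 mark [0.563  0.2228] yaw pca 6.4 yaw c->m 64.0 expected ax 63.1
[299 202  14  16 120] [305.5 209.6] ((305.4941101074219, 209.57647705078125), (14.534341812133789, 8.026427268981934), 49.39870071411133)
[0.57916932 0.22337955] -158.517380781152
[304 227  24  26 233] [315.5 239.4] ((315.6062316894531, 239.40708923339844), (30.008995056152344, 7.713911056518555), 48.8140754699707)
[0.55788154 0.22277082] -156.25541013512805
```

Black is seated: pointer yaw about 24 and index mark about 22–25, and it stopped at the expected height. Now the red knob.

>>> jog_arm:
  plan:
    - [[0.65, 0.168, 0.425, 0, 0, 0, 0], [0.65, 0.168, 0.425, 0, 0, 0, 0], [0.65, 0.168, 0.425, 0, 0, 0, 0], [0.65, 0.168, 0.425, 0, 0, 0, 0], [0.65, 0.168, 0.425, 0, 0, 0, 0], [0.65, 0.168, 0.425, 0, 0, 0, 0], [0.65, 0.168, 0.425, 0, 0, 0, 0], [0.65, 0.168, 0.425, 0, 0, 0, 0], [0.65, 0.168, 0.425, 0.06, 0, 0, 0], [0.65, 0.168, 0.425, 0.12, 0, 0, 0], [0.65, 0.168, 0.425, 0.15, 0, 0, 0], [0.65, 0.168, 0.425, 0.15, 0, 0, 0], [0.65, 0.168, 0.425, 0.15, 0, 0, 0]]

```text
clock: 11.42
tool_pos: [0.5952, -0.2378, 0.0624]
orientation: [180.0, -0.1, -15.9]
force: [0.0, 0.2, 0.9]
opening: 0.0571
gripper_force: 0.0
```

```bash
cat >> h.py <<'E'
def red(s,z):
    o=s['obs'];R=Ro.from_euler('xyz',o['orientation'],degrees=True).as_matrix();p=o['tool_pos']
    im=s['image'].astype(int); b=((im[...,0]>1.8*im[...,1])&(im[...,0]>1.8*im[...,2])&(im[...,0]>60)).astype(np.uint8)
    u,v=proj(s,p+[0,0,z-p[2]]); print('tool axis px',u,v)
    m=np.zeros(b.shape,np.uint8); cv2.circle(m,(int(u),int(v)),75,1,-1); b*=m
    cn=max(cv2.findContours(b,cv2.RETR_EXTERNAL,cv2.CHAIN_APPROX_NONE)[0],key=cv2.contourArea); h=cv2.convexHull(cn)
    x,y,w,hh=cv2.boundingRect(h); ins=np.zeros(b.shape,np.uint8); cv2.fillConvexPoly(ins,h,1)
    ys,xs=np.nonzero((im.min(2)>110)&(ins>0)); r=cv2.minAreaRect(np.c_[xs,ys].astype(np.float32))
    T=lambda u,v:(R.T@(onz(s,u,v,z)-p)*1000).round(1)
    print('box',x,y,w,hh,'left',T(x,y+hh-w/2),'right',T(x+w,y+hh-w/2),'bottom',T(x+w/2,y+hh),'top',T(x+w/2,y))
    P=np.array([T(a,b_)[:2] for a,b_ in zip(xs,ys)]); w_,V=np.linalg.eigh(np.cov(P.T)); d=V[:,1]*np.sign(V[0,1])
    print('n',len(P),'mark',P.mean(0),'ext',np.ptp(P@d).round(1),'outer',(P.mean(0)+d*(P@d-P.mean(0)@d).max()).round(1),'inner',(P.mean(0)+d*(P@d-P.mean(0)@d).min()).round(1),'world yaw',o['orientation'][2]-np.degrees(np.arctan2(d[1],d[0])))
E
python3 - <<'E'
from h import *
s=snap('wrist','w7');o=s['obs'];print(o['clock'],o['tool_pos'],o['orientation'],o['opening']); red(s,.036)
E
```

```text
11.425 [ 0.59517895 -0.23779731  0.06244546] [ 1.79989205e+02 -5.61249183e-02 -1.59210755e+01] 0.05713871468832952
tool axis px 324.8220640060544 286.6249873842854
box 282 238 81 86 left [  1.7 -21.6  26.4] right [ 1.7 19.2 26.5] bottom [-21.   -1.2  26.4] top [25.5 -1.1 26.5]
n 107 mark [ 2.23271028 -3.25140187] ext 6.3 outer [ 4.9 -4.9] inner [-0.4 -1.6] world yaw 15.576434646874711
```

>>> jog_arm:
  plan:
    - [[0.65, 0, 0, 0.053, 0, 0, 0], [0.65, 0, 0, 0.053, 0, 0, 0], [0.65, 0, 0, 0.053, 0, 0, 0], [0.0, 0, 0, 0.053, 0, 0, 0], [0.0, 0, 0, 0.053, 0, 0, 0], [0.0, 0, 0, 0.053, 0, 0, 0], [0.0, 0, 0, 0.053, 0, 0, 0], [0.0, 0, 0, 0.053, 0, 0, 0], [0.0, 0, 0, -0.04, 0, 0, 0], [0.0, 0, 0, -0.09, 0, 0, 0], [0.0, 0, 0, -0.09, 0, 0, 0], [0.0, 0, 0, -0.09, 0, 0, 0]]

```text
clock: 12.98
tool_pos: [0.595, -0.2379, 0.1532]
orientation: [-180.0, -0.2, -16.0]
force: [0.5, -1.1, -1.2]
opening: 0.0412
gripper_force: 30.0
```

Run:
```python
from h import *
s=snap('wrist','w8');o=s['obs'];print(o['clock'],o['tool_pos'],o['orientation'],o['opening'],o['gripper_force']); z=o['tool_pos'][2]+.0267
red(s,z)
R=Ro.from_euler('xyz',o['orientation'],degrees=True).as_matrix();p=o['tool_pos']
im=s['image'].astype(int)
for q in (110,140):
    ys,xs=np.nonzero(im.min(2)[250:339,280:370]>q); n,l,st,ce=cv2.connectedComponentsWithStats((im.min(2)[270:339,290:360]>q).astype(np.uint8))
    for i in range(1,n):
        if st[i,4]>30:
            ys,xs=np.nonzero(l==i); P=np.array([(R.T@(onz(s,x+290,y+270,z)-p))[:2] for x,y in zip(xs,ys)]);w,V=np.linalg.eigh(np.cov(P.T));d=V[:,1]*np.sign(V[0,1]); print(q,st[i],P.mean(0).round(4),o['orientation'][2]-np.degrees(np.arctan2(d[1],d[0])))
cv2.imwrite('pics/c8.png',cv2.resize(s['image'][240:345,260:390],None,fx=4,fy=4)[:,:,::-1])
```

```text
12.975 [ 0.59496864 -0.23793288  0.15321248] [-179.95198477   -0.18056344  -15.97728602] 0.04117256880464973 29.999839961528778
tool axis px 324.9684499478841 341.9363845376422
box 307 281 71 57 left [ 16.3  -6.6 -26.6] right [ 16.3  19.3 -26.7] bottom [  1.7   6.6 -26.7] top [ 24.7   6.3 -26.6]
n 1 mark [18.1 14.9] ext nan outer [nan nan] inner [nan nan] world yaw nan
110 [ 0  0 11  9 50] [ 0.028  -0.0113] -71.02314057616935
110 [60  0 10 11 64] [0.0276 0.011 ] 21.74861247727213h.py:46: RuntimeWarning: Degrees of freedom <= 0 for slice
  P=np.array([T(a,b_)[:2] for a,b_ in zip(xs,ys)]); w_,V=np.linalg.eigh(np.cov(P.T)); d=V[:,1]*np.sign(V[0,1])
  c *= np.true_divide(1, fact)
  c *= np.true_divide(1, fact)
```

>>> jog_arm:
  plan:
    - [[0.0, -0.1235, -0.293, 0, 0, 0, 0], [0.0, -0.1235, -0.293, 0, 0, 0, 0], [0.0, -0.1235, -0.293, 0, 0, 0, 0], [0.0, -0.1235, -0.293, 0, 0, 0, 0], [0.0, -0.1235, -0.293, 0, 0, 0, 0], [0.0, -0.1235, -0.293, 0, 0, 0, 0], [0.0, -0.1235, -0.293, 0, 0, 0, 0], [0.0, -0.1235, -0.293, 0.015, 0, 0, 0], [0.0, -0.1235, -0.293, 0.02, 0, 0, 0], [0.0, -0.1235, -0.293, 0.02, 0, 0, 0]]

```text
clock: 14.28
tool_pos: [0.5558, 0.0765, 0.1305]
orientation: [179.9, 0.1, -16.1]
force: [1.0, -0.3, -0.3]
opening: 0.0412
gripper_force: 30.0
```

>>> jog_arm:
  plan:
    - [[0.0, 0.0007, -0.001, 0.01, 0, 0, 0], [0.0, 0.0007, -0.001, 0.015, 0, 0, 0], [0.0, 0.0007, -0.001, 0.02, 0, 0, 0], [0.0, 0.0007, -0.001, 0.023, 0, 0, 0], [0.0, 0.0007, -0.001, 0.023, 0, 0, 0]]

```text
clock: 14.9
tool_pos: [0.5568, 0.0781, 0.1083]
orientation: [179.9, 0.0, -16.0]
force: [-1.0, -3.4, -1.8]
opening: 0.0412
gripper_force: 30.0
```

>>> jog_arm:
  plan:
    - [[0.0, 0, 0, 0.004, 0, 0, 0], [0.0, 0, 0, 0.008, 0, 0, 0], [0.0, 0, 0, 0.011, 0, 0, 0], [0.0, 0, 0, 0.011, 0, 0, 0]]

```text
clock: 15.4
tool_pos: [0.5569, 0.0779, 0.0973]
orientation: [179.9, 0.0, -16.0]
force: [-0.1, -5.1, -0.0]
opening: 0.0417
gripper_force: 30.0
```

>>> jog_arm:
  plan:
    - [[0.0, 0, 0.0006, 0.002, 0, 0, 0], [0.0, 0, 0.0006, 0.004, 0, 0, 0], [0.0, 0, 0.0006, 0.005, 0, 0, 0], [0.0, 0, 0.0006, 0.005, 0, 0, 0]]

```text
clock: 15.9
tool_pos: [0.557, 0.0778, 0.0926]
orientation: [180.0, 0.0, -16.0]
force: [-0.1, -5.2, 2.5]
opening: 0.0412
gripper_force: 30.0
```

>>> jog_arm:
  plan:
    - [[0.0, 0, 0, 0.002, 0, 0, 0], [0.0, 0, 0, 0.004, 0, 0, 0], [0.0, 0, 0, 0.004, 0, 0, 0]]

```text
clock: 16.27
tool_pos: [0.5571, 0.0778, 0.0889]
orientation: [180.0, -0.0, -16.0]
force: [-1.5, -5.7, 5.7]
opening: 0.0417
gripper_force: 30.0
```

>>> jog_arm:
  plan:
    - [[0.0, 0, 0, 0.002, 0, 0, 0], [0.0, 0, 0, 0.004, 0, 0, 0], [0.0, 0, 0, 0.0045, 0, 0, 0], [0.0, 0, 0, 0.0045, 0, 0, 0]]

```text
clock: 16.77
tool_pos: [0.5575, 0.0777, 0.0865]
orientation: [-180.0, -0.1, -15.9]
force: [-7.6, -5.3, 21.8]
opening: 0.0413
gripper_force: 30.0
```

>>> jog_arm:
  plan:
    - [[0.0, 0, 0, 0, 0, 0, 0], [0.0, 0, 0, 0, 0, 0, 0], [0.0, 0, 0, 0, 0, 0, 0], [0.0, 0, 0, 0, 0, 0, 0]]

```text
clock: 17.27
tool_pos: [0.5575, 0.0777, 0.0865]
orientation: [-180.0, -0.1, -15.9]
force: [-7.2, -5.6, 22.4]
opening: 0.0411
gripper_force: 30.0
```

Run:
```python
from h import *
s=snap('side','s9');t=snap('top','t9');w=snap('wrist','w9')
cr=lambda q,x,y,a,h,k:cv2.resize(q['image'][y:y+h,x:x+a],None,fx=k,fy=k,interpolation=cv2.INTER_CUBIC)
A=np.hstack([cr(s,265,145,100,130,4),cr(w,120,200,260,338-200+0,1.5) if 0 else cv2.resize(w['image'],(400,300))[:,:].repeat(1,0) if 0 else np.vstack([cv2.resize(w['image'],(400,300)),cr(t,210,185,160,88,2.5)])])
cv2.imwrite('pics/c9.png',A[:,:,::-1])
```

```text
(no output)
```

View pics/c9.png

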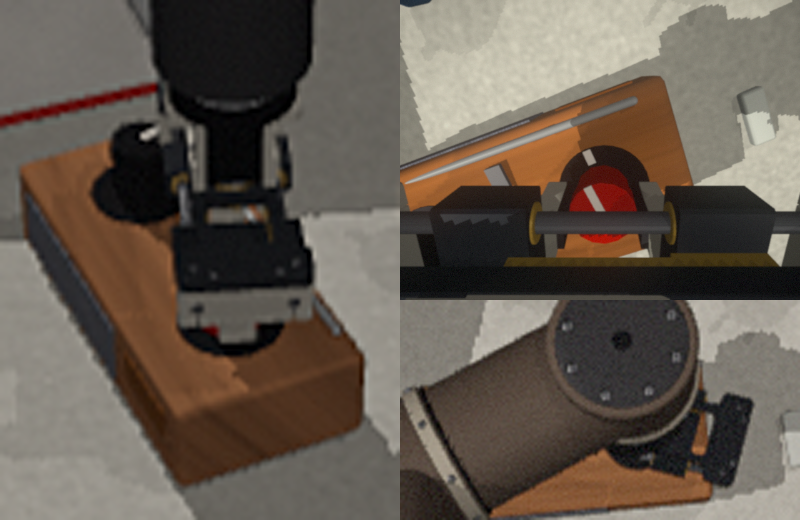

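The picture shows the black knob seated low on its dial at about (138,160). The red knob's pointer, at (594,198), lies in line with the index mark at (589,156), and the red knob is low on its dial at its stop. The force is steady at 22 N, so I'm handing the job in.

```bash
python3 -c "
from plant import ctrl
print(ctrl.close_job())"
```

```text
the job is handed in; nothing more can be done
None
```

The job is handed in: the black knob went on first and is fully home. The red knob followed, and the arm is still holding it pressed down on its stop (about 22 N, 6 mm below home). Both pointers line up with their index marks to within a few degrees, and the arm kept clear of the other objects as far as I could see, though I took no final picture of the mug, pencil cup or note block. It took about 17 s.

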